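# Shut a circuit module in the shielded test box and crank the clamp home

## Robot

A 6-joint arm with a two-finger parallel gripper is mounted at the origin on the work surface. World frame = base frame: x ahead of the robot, y to its left, z up, the work surface at z = 0. Lengths are in m, angles in degrees, forces in N, time in s.
With the tool pointing down it reaches from about 0.4 to 0.825 m from the base axis. Payload 7 kg.
Tool frame: the origin (TCP) lies at the centre of the arm's flange, where the gripper is bolted on; the fingertips stand 178 mm ahead of it and the grasp point (between the pads) lies 159 mm ahead of it; z points along the fingers, y is the line along which they close (so a half turn about z gives the same grasp; the last joint's range is limited). The gripper opens to 88 mm and grips with 3 to 60 N. Pads are 19 mm wide; open, the fingers measure 130 mm over their backs; the gripper's body (78 mm by 193 mm) begins 47 mm behind the grasp point.
Start: joints at [-58.149, 20.546, 0.682, 0, -70.136, -16.507], TCP at [0.179, -0.651, 0.405] pointing down, gripper open.
Joint ranges: [-176.03, 176.03], [-82.01, 121.73], [-58.28, 71.71], [-173.87, 95.51], [-174.79, -0.11], [-173.66, 173.66]. Speed limits (degrees/s): [136.94, 136.94, 172.46, 180, 180, 180].

## Interface

Orientations are given as [roll, pitch, yaw] about the fixed x, y, z axes, in that order (R = Rz(yaw) Ry(pitch) Rx(roll)).
In Python, from plant import telemetry, snapshot, workorder, nets gives the robot as it stands.
- The arm moves only by the shell command python3 -m creep 'ROWS'. ROWS is JSON, a list that holds one entry, the list of rows, each a list of 5 numbers: the shift along the tool's x, y, z normalised to -1 to 1, where 1 is 0.2 m, then the turn about the tool's z normalised to -1 to 1, where 1 is pi/2 rad, then the opening, from 0 (shut) to 1 (fully open). In form: [[[x, y, z, spin, hand], ...]]. A call has 1 to 8 rows; each row shifts and turns the commanded pose from where the row before left it, along the tool's axes as they then stand; what a row does not reach is not made up. A row lasts 1/12 s, in which the tool goes at most 41.7 mm and 7.16 degrees, less where a joint would pass 70% of its speed; a pose out of reach is approached as far as the arm can. A call with a number of a shift or a turn outside -1 to 1 is refused whole. A call with a gripper value outside its range is refused whole. The fingers move at their own pace and stop on an object; the grip force is fixed at half the most. Time passes only in rows, so rows that do not move let the fingers close. It gives the time, the measured TCP pose, the force, the opening and the grip force at its end, in the units of the state.
- telemetry.get_obs(): the state, without advancing time (a new reading comes with each control period).
- snapshot(name): name is "side" or "top"; returns a dict with "frame" (400x640x3 uint8, red, green, blue), "fx", "fy", "cx", "cy" (pixels), "rvec" (rotation vector, rad) and "tvec" (3), from world to camera coordinates, as OpenCV has them. Camera axes: x right, y down, z forward; pixel columns grow to the right and rows downward; lengths in m; the calibration is good to about 2 mm. A picture is of the moment at which its call begins. There is no depth.
- workorder.close_job(): hands the job in; it is judged then, once.
Trained networks look in a picture, given as the dict that the camera call returned (one of the last four; its "shot" number tells which), for a name from the list of things; names that differ only in an ending like _2 or _b are one class to them, and where a whole thing is asked for, a point or a joint stands for the part that bears it (a point fixed in the world has none). Each returns a list of dicts, best first, with "confidence" (0 to 1); they miss things now and then, are a little off and sometimes report something else, mostly with a low value. They report only what shows in the picture. A call takes as long as a camera call. They do not tell look-alikes from the thing itself.
- nets.find_in(picture, query): "uv" ([column, row] in pixels, amid what is visible of it).
- nets.masks_of(picture, query): "region" (400x640 bool, what is visible of it) and "uv" ([column, row] in pixels, amid what is visible of it).
- nets.landmark_of(picture, query): "uv" ([column, row] in pixels: a listed point, or the origin of a listed thing).
The state is a dict: "clock": time; "joint_pos": joint angles; "qvel": joint speeds; "tau": joint torques, N m; "tool_pos": TCP position; "orientation": TCP orientation; "force": force on the tool from outside, world axes, zero at the start; "moment": the same for the moment, N m; "opening": finger opening in m; "gripper_force": force on a finger pad.
Only numpy, scipy, OpenCV 4.12 (cv2) and the standard library are available. Lean on these libraries where they do the work, as an engineer would, in place of code of your own. Each camera call takes 0.05 s, during which the arm holds its last target. There are 200 camera calls.

## Task

Lay the circuit module gently flat in the open lower half of the metal test box, either way round, and swing the hinged upper half down until the two halves meet edge to edge. Only once the box is shut, wind the hand crank clockwise (seen from above), letting go and taking its blade grip again as often as needed, until it comes up against its end stop and the clamp is fully out over the lid. Leave the other things on the bench where they are.

Things in the scene. Friction and masses are not known exactly. Their poses are not given: they have to be found in the camera images.
- board: circuit module: green rigid board 90 (x) x 126 (y) x 8 mm thick with a ribbed heat sink block in its middle, 50 (x) x 32 (y) mm, its top 40 mm above the underside, to hold it by; 0.22 kg. A white connector strip lies along one short edge (decorative). Origin: centre of the underside; z up
- fixture: the fixed test box on its steel base plate. Origin: on the bench under the centre of the lower half; its z up, its x away from the robot (yaw about 0 +- 0.2 rad). Aluminium lower half 126 (x) x 158 (y) mm outside, open at the top, rim 45 mm above the bench; the crank's grey gearbox (90 x 150 mm, 70 mm high) stands beside it on the -y side, centred 175 mm from the origin
- nest (a point): centre of the inner floor of the lower half, 15 mm above the bench, axes as the fixture. The nest is 102 (x) x 140 (y) mm inside, 30 mm deep
- hinge_line (a point): middle of the lid's hinge line, along the fixture's y, at the far (+x) edge of the lower half, 63 mm from its centre, 45 mm above the bench; axes as the fixture
- lid (a joint): opening angle of the upper half (rad): 0 shut, edges meeting; starts near upright, 1.55 to 1.8; limit 1.95. Stiff hinge (0.35 N m): it stays where it is left. The upper half is an aluminium tray 126 x 158 mm, 30 mm deep (walls 6 mm, top 5 mm); shut, its flat top is 75 mm above the bench. Standing open, its outer face looks away from the robot
- lid_tab (a point): middle of the black pull tab on the lid's free edge, 142 mm from the hinge line; the tab is 60 mm wide along the hinge, stands out 28 mm, 10 mm thick; shut, it points to the robot with its middle 60 mm above the bench; open, it points up
- crank (a joint): turn of the crank (rad), growing clockwise seen from above; starts at 0 to 1.0, end stop at 7.6. At 0 the arm points to the fixture's -x turned 0.5 rad towards its -y. Friction about 0.22 N m; it stays where it is left
- crank_axis (a point): point on the crank's vertical axis, 128 mm above the bench (the height of the middle of the grip)
- crank_grip (a point): middle of the crank's black blade grip, 70 mm from the axis. The blade is upright, fixed to the arm (it does not swivel): 50 mm along the arm, 14 mm thick across it, 46 mm high, from 105 to 151 mm above the bench. The point's x axis points from the grip to the crank axis. The steel arm below it is 22 mm wide, its top 105 mm above the bench
- clamp_tip (a point): front edge of the steel clamp slide (60 mm wide, about 18 mm thick, underside just above the shut lid's top), on the side of the box next to the crank; the crank moves it along the fixture's y, 5.26 mm per rad: 85 mm from the box's centre line at crank 0, 45 mm (over the lid) at 7.6
- reel: bystander: black component reel, 150 mm wide, lying flat, 14 mm high; origin centre of underside
- cleaner: bystander: white bottle, 52 mm wide, 140 mm high; origin centre of underside
- driver: bystander: screwdriver lying on the bench; origin under its middle
Things that resemble listed ones, but are neither listed nor needed, are in the scene too. What is meant by the board is not brown, red or yellow, and is the smaller of those in its own colour.

How it is judged:
By the outcome, as a careful person would: the job done as asked, in the order asked, and still so for the second after the job is handed in, with the robot touching nothing.
It also fails if it takes over 72 s, if anything falls off the work surface, if the arm or the gripper's body presses on something with over 40 N, if the wrist force passes 120 N, or if a joint passes its speed limit or range.

## Working session

There is one attempt and no reset: what is moved stays moved. The work goes in short steps, Python scripts to look and compute and a shell command to move; the robot and the scene stay as the last step left them, time stands still between calls to the robot, and variables do not carry over. Pictures are saved under pics/ and viewed, at most 10 in all, crops included, and the job is handed in when it is done.

```bash
ls; mkdir -p pics; cat > h.py <<'E'
import numpy as np, cv2
from plant import telemetry, snapshot, workorder, nets
from scipy.spatial.transform import Rotation as R
def cam(p):
    Rm=cv2.Rodrigues(np.array(p["rvec"],float))[0]; t=np.array(p["tvec"],float).ravel()
    K=np.array([[p["fx"],0,p["cx"]],[0,p["fy"],p["cy"]],[0,0,1]]); return Rm,t,K
def ray(p,uv,z):
    Rm,t,K=cam(p); d=Rm.T@np.linalg.solve(K,[uv[0],uv[1],1]); c=-Rm.T@t
    return c+d*(z-c[2])/d[2]
def proj(p,X):
    Rm,t,K=cam(p); x=K@(Rm@np.array(X)+t); return x[:2]/x[2]
def tri(p1,u1,p2,u2):
    A=[];b=[]
    for p,u in((p1,u1),(p2,u2)):
        Rm,t,K=cam(p); d=Rm.T@np.linalg.solve(K,[u[0],u[1],1]); d/=np.linalg.norm(d); c=-Rm.T@t
        M=np.eye(3)-np.outer(d,d); A.append(M); b.append(M@c)
    return np.linalg.solve(A[0]+A[1],b[0]+b[1])
def save(p,n): cv2.imwrite(f"pics/{n}.png",p["frame"][:,:,::-1])
E
python3 - <<'E'
from h import *
np.set_printoptions(precision=3,suppress=True)
T=snapshot("top");S=snapshot("side")
save(T,"t0");save(S,"s0")
o=telemetry.get_obs(); print(o)
Z=dict(board=0,fixture=0,nest=.015,hinge_line=.045,crank_axis=.128,crank_grip=.128,clamp_tip=.085,lid_tab=.185,reel=0,cleaner=0,driver=0)
for q in Z:
  for n,p in(("T",T),("S",S)):
    for r in nets.landmark_of(p,q)[:4]:
      print(q,n,round(r["confidence"],2),np.array(r["uv"]),ray(p,r["uv"],Z[q]))
E
```

```text
pics
{'clock': 0.1, 'joint_pos': array([-58.149,  20.587,   0.64 ,  -0.018, -70.136, -16.508]), 'qvel': array([ 0.03 , -0.062,  0.122,  0.018,  0.048,  0.097]), 'tau': array([ -0.002, -58.416,  29.375,   7.016,   0.01 ,  -0.   ]), 'tool_pos': array([ 0.179, -0.651,  0.404]), 'orientation': array([ 179.916,   -0.008, -164.663]), 'force': array([-0.116,  0.927,  0.047]), 'moment': array([ 0.042,  0.009, -0.008]), 'gripper_force': 0.0, 'opening': 0.08774623915412516}
board T 0.88 [184.7 187. ] [0.58  0.562 0.   ]
board T 0.85 [298.9 139.9] [0.759 0.108 0.   ]
board T 0.77 [235.  208.9] [0.488 0.364 0.   ]
board T 0.59 [281.1 259.8] [0.286 0.186 0.   ]
board S 0.87 [379.4 315.4] [0.334 0.448 0.   ]
board S 0.76 [321.9 291.7] [0.508 0.375 0.   ]
board S 0.69 [390.8 246.3] [0.289 0.191 0.   ]
board S 0.64 [299.3 348.1] [0.564 0.562 0.   ]
fixture T 0.73 [306.1 198.5] [0.523 0.084 0.   ]
fixture T 0.59 [357.2 183.2] [ 0.578 -0.118  0.   ]
fixture S 0.87 [318.5 218.3] [0.534 0.082 0.   ]
nest S 0.8 [322.7 214.7] [0.519 0.078 0.015]
hinge_line T 0.75 [304.4 176.7] [0.602 0.088 0.045]
hinge_li
[... 364 characters left out ...]
085]
clamp_tip T 0.63 [359.4 202.3] [ 0.493 -0.117  0.085]
clamp_tip S 0.72 [312.6 179.5] [ 0.559 -0.022  0.085]
lid_tab T 0.86 [304.5 160.8] [0.635 0.082 0.185]
lid_tab T 0.47 [304.3 197. ] [0.505 0.085 0.185]
lid_tab S 0.84 [286.5 183.3] [0.634 0.095 0.185]
lid_tab S 0.65 [298.6 207.1] [0.588 0.193 0.185]
reel T 0.92 [444.4 209.7] [ 0.465 -0.455  0.   ]
reel S 0.79 [341.4 118.2] [ 0.466 -0.462  0.   ]
reel S 0.66 [322.7 215.3] [0.52  0.068 0.   ]
cleaner T 0.51 [426.7 171.3] [ 0.619 -0.394  0.   ]
cleaner S 0.76 [307.7 122.2] [ 0.604 -0.431  0.   ]
driver T 0.67 [234.  206.2] [0.499 0.368 0.   ]
driver T 0.56 [250.  163.7] [0.667 0.304 0.   ]
driver S 0.52 [268.5 273.1] [0.681 0.314 0.   ]
```

```bash
python3 - <<'E'
import cv2
a=cv2.imread("pics/t0.png")[100:300,150:470];b=cv2.imread("pics/s0.png")[90:400,200:460]
cv2.imwrite("pics/tc.png",cv2.resize(a,None,fx=2.5,fy=2.5,interpolation=cv2.INTER_CUBIC))
cv2.imwrite("pics/sc.png",cv2.resize(b,None,fx=1.9,fy=1.9,interpolation=cv2.INTER_CUBIC))
E
```

```text
(no output)
```

View pics/tc.png

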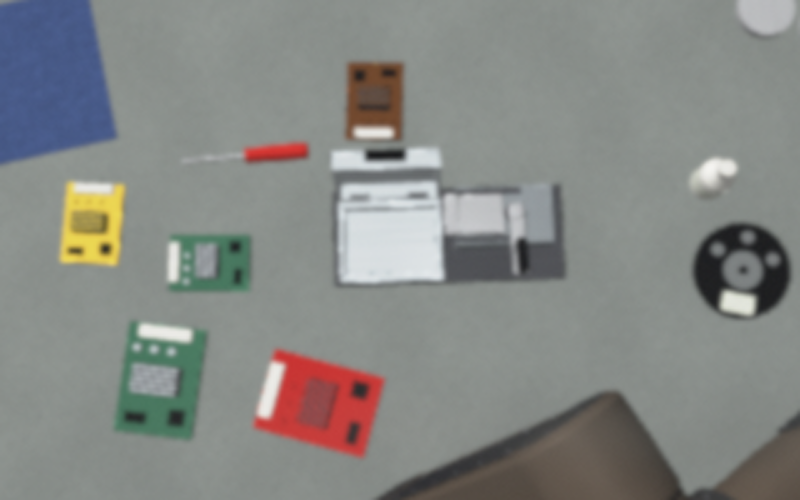

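View pics/sc.png

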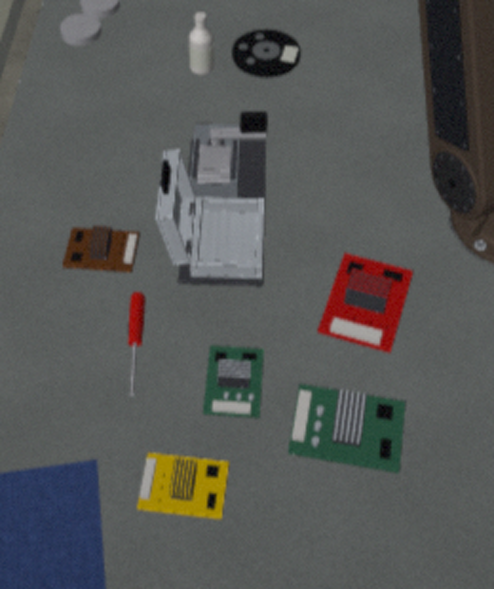

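The small green board is at about (234,205) in the top view, with its long axis roughly along y. The box is at about (306,198), its lid upright, and the crank grip is at about (354,202). The brown, red, yellow and larger green boards are decoys. Next I'll refine the poses.

```bash
cat > fit.py <<'E'
from h import *
from scipy.optimize import least_squares
def model(v):
    x,y,ps,th,c,ay=v
    f=lambda a,b,z:np.array([x+np.cos(ps)*a-np.sin(ps)*b,y+np.sin(ps)*a+np.cos(ps)*b,z])
    g=np.pi+0.5-c   # arm direction in fixture: -x turned toward -y = ccw from above
    r,n=.142,.015
    return dict(fixture=f(0,0,0),nest=f(0,0,.015),hinge_line=f(.063,0,.045),
      lid_tab=f(.063-r*np.cos(th)+n*np.sin(th),0,.045+r*np.sin(th)+n*np.cos(th)),
      crank_axis=f(0,ay,.128),crank_grip=f(.07*np.cos(g),ay+.07*np.sin(g),.128),
      clamp_tip=f(0,-.085+.00526*c,.085))
def collect(names,reps=2):
    D=[]
    for k in range(reps):
        for n in("top","side"):
            p=snapshot(n)
            for q in names:
                for r in nets.landmark_of(p,q)[:3]:
                    if r["confidence"]>.3: D.append((p,q,np.array(r["uv"])))
    return D
def fit(D,v0,free=range(6)):
    free=list(free);v0=np.array(v0,float);m0=model(v0)
    D=[d for d in D if np.linalg.norm(proj(d[0],m0[d[1]])-d[2])<9]
    def res(s):
        v=v0.copy();v[free]=s;m=model(v)
        return np.concatenate([proj(p,m[q])-u for p,q,u in D]+[[(v[5]+.19)*20]])
    s=least_squares(res,v0[free],loss="soft_l1",f_scale=.7)
    v=v0.copy();v[free]=s.x
    return v,D
def rect(p,z,x0,x1,y0,y1,s=2500):
    # image: up=+x, left=+y
    W=int((y1-y0)*s);H=int((x1-x0)*s)
    dst=np.float32([[0,0],[W,0],[W,H],[0,H]])
    src=np.float32([proj(p,(a,b,z)) for a,b in((x1,y1),(x1,y0),(x0,y0),(x0,y1))])
    return cv2.warpPerspective(p["frame"],cv2.getPerspectiveTransform(src,dst),(W,H),flags=cv2.INTER_CUBIC)
def green(p,z=.008,x=(.38,.60),y=(.27,.46)):
    im=rect(p,z,*x,*y); hsv=cv2.cvtColor(im,cv2.COLOR_RGB2HSV)
    m=cv2.inRange(hsv,(60,60,30),(95,255,200))
    m=cv2.morphologyEx(m,cv2.MORPH_OPEN,np.ones((9,9)))
    n,l,st,ce=cv2.connectedComponentsWithStats(m);return im,m,l,st,ce
E
python3 - <<'E'
from fit import *
np.set_printoptions(precision=4,suppress=True)
D=collect(list(model([.53,.083,0,1.6,.5,-.19])))
best=None
v,D2=fit(D,[.53,.083,.06,1.65,.5,-.19]); print(v,len(D),len(D2))
m=model(v)
for p,q,u in D2[:]: print(p["shot"],q,u-proj(p,m[q]),end="; ")
print()
for k in m: print(k,m[k])
np.save("v.npy",v)
T=snapshot("top");S=snapshot("side")
tiles=[]
for p in(T,S):
    im,mk,l,st,ce=green(p)
    for i in range(1,len(st)):
        if st[i,4]>3000:
            r=cv2.minAreaRect(np.argwhere(l==i)[:,::-1].astype(np.float32)); c=r[0]
            print("green",.60-c[1]/2500,.46-c[0]/2500,np.array(r[1])/2.5,r[2])
    reg=[r for r in nets.masks_of(p,"board")]
    for r in reg:
        w=rect({**p,"frame":(r["region"]*255).astype(np.uint8)},.008,.38,.60,.27,.46)
        if w.sum()>255*5000:
            q=cv2.minAreaRect(np.argwhere(w>127)[:,::-1].astype(np.float32));c=q[0]
            print("mask",.60-c[1]/2500,.46-c[0]/2500,np.array(q[1])/2.5,q[2])
    im=rect(p,.045,.43,.65,-.20,.19,2000).copy()
    x,y,ps=v[:3]; 
    for hx,hy in((.063,.079),(.051,.07)):
        P=[(x+np.cos(ps)*a-np.sin(ps)*b,y+np.sin(ps)*a+np.cos(ps)*b) for a,b in((hx,hy),(hx,-hy),(-hx,-hy),(-hx,hy))]
        cv2.polylines(im,[np.int32([((.19-b)*2000,(.65-a)*2000) for a,b in P])],True,(255,0,0),1)
    tiles.append(im)
cv2.imwrite("pics/rect.png",cv2.resize(np.vstack(tiles),None,fx=.68,fy=.68)[:,:,::-1])
E
```

```text
[ 0.5311  0.0805  0.1256  1.793   0.5619 -0.1862] 35 24
3 fixture [-1.3688  0.9606]; 3 nest [-1.5623  2.4558]; 3 hinge_line [ 2.7463 -1.385 ]; 3 lid_tab [ 3.6785 -0.872 ]; 3 crank_grip [ 0.5045 -0.1233]; 3 clamp_tip [-0.0865 -5.2765]; 4 fixture [0.4495 3.9597]; 4 nest [2.9787 1.0322]; 4 hinge_line [-0.4833 -1.4667]; 4 lid_tab [-0.1309 -1.5866]; 4 crank_grip [0.9594 0.4803]; 4 clamp_tip [-5.4827 -1.2825]; 5 fixture [-3.3688  2.1606]; 5 fixture [-2.5688  3.3606]; 5 nest [-0.9623  3.5558]; 5 hinge_line [-1.2537  2.915 ]; 5 lid_tab [ 4.3785 -0.972 ]; 5 crank_axis [-0.0184 -2.6934]; 5 clamp_tip [ 3.5135 -5.4765]; 6 fixture [-0.7505  1.3597]; 6 nest [ 2.5787 -0.7678]; 6 hinge_line [-0.5833 -2.2667]; 6 lid_tab [ 2.0691 -0.0866]; 6 crank_grip [-1.5406  0.3803]; 
fixture [0.5311 0.0805 0.    ]
nest [0.5311 0.0805 0.015 ]
hinge_line [0.5936 0.0884 0.045 ]
lid_tab [0.6391 0.0942 0.1802]
crank_axis [ 0.5544 -0.1042  0.128 ]
crank_grip [ 0.4845 -0.1086  0.128 ]
clamp_tip [ 0.5414 -0.0009  0.085 ]
green 0.5039490478515625 0.36748936157226564 [121.5461  86.5186] 1.5275253057479858
mask 0.3952 0.41620000610351565 [87.6 28.8] -0.0
mask 0.503233447265625 0.3664883483886719 [130.3573  90.3979] 1.3803540468215942
green 0.5060688598632812 0.37277424926757813 [128.9864  89.7947] 1.6971561908721924
mask 0.3974 0.41820000610351565 [83.6 33.2] 0.0
mask 0.5047145996093749 0.3739198669433594 [132.904   89.8287] 0.5329686403274536
```

View pics/rect.png

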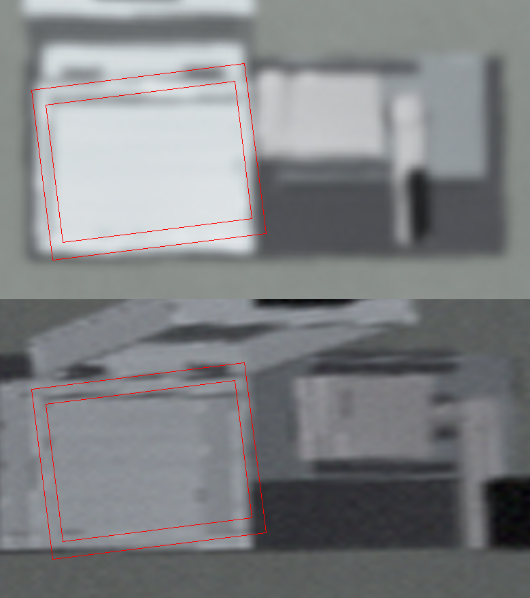

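The rectified view shows that the box yaw is about +0.015 rad, not the fitted 0.126, because the crank axis is offset in x. The near rim edge is at x≈0.466 and the box centre at about (0.529, 0.082). The board is near (0.504, 0.370), yaw about -1.2°. Now moving toward the board.

```bash
python3 -m creep '[[[0,0,-0.05,0.061,1],[0,0,-0.05,0.061,1],[0,0,-0.05,0.061,1],[-0.13,0.13,0,0,1],[-0.14,0.15,0,0,1],[-0.14,0.15,0,0,1],[-0.14,0.15,0,0,1],[-0.14,0.15,0,0,1]]]'
python3 -m creep '[[[-0.14,0.15,0,0,1],[-0.14,0.15,0,0,1],[-0.14,0.15,0,0,1],[-0.14,0.15,0,0,1],[-0.14,0.15,0,0,1],[-0.14,0.15,0,0,1],[-0.14,0.15,0,0,1],[-0.14,0.15,0,0,1]]]'
python3 - <<'E'
from h import *
np.set_printoptions(precision=4,suppress=True)
o=telemetry.get_obs();print(o["joint_pos"],o["tool_pos"],o["orientation"],o["clock"])
E
```

```text
clock: 3.67
tool_pos: [0.3203, -0.5062, 0.4348]
orientation: [-180.0, 0.0, 178.8]
force: [1.1, -0.9, 0.4]
opening: 0.0875
gripper_force: 0.0
clock: 4.33
tool_pos: [0.5491, -0.2703, 0.4351]
orientation: [-180.0, 0.0, 178.9]
force: [1.0, -1.7, -0.9]
opening: 0.0876
gripper_force: 0.0
[ -7.9447  13.6425  -5.0308   0.0015 -71.2855 -83.1694] [ 0.5491 -0.2703  0.4351] [-179.9937    0.0407  178.8864] 4.3333
```

```bash
python3 -m creep '[[[0.018,0.2,0,0,1],[0.018,0.2,0,0,1],[0.018,0.2,0,0,1],[0.018,0.2,0,0,1],[0.018,0.2,0,0,1],[0.018,0.2,0,0,1],[0.018,0.2,0,0,1],[0.018,0.2,0,0,1]]]' | head -2
python3 -m creep '[[[0.018,0.2,0,0,1],[0.018,0.2,0,0,1],[0.018,0.2,0,0,1],[0.018,0.2,0,0,1],[0.018,0.2,0,0,1],[0.018,0.2,0,0,1],[0.018,0.2,0,0,1],[0.018,0.19,0,0,1]]]'
python3 -m creep '[[[0,0,0.1,0,1],[0,0,0.1,0,1],[0,0,0.1,0,1],[0,0,0,0,1]]]'
python3 - <<'E'
from fit import *
np.set_printoptions(precision=4,suppress=True)
o=telemetry.get_obs();print(o["tool_pos"],o["orientation"],o["clock"])
S=snapshot("side");save(S,"s1")
im=rect(S,.04,.40,.60,.25,.49,2500)
im2=rect(S,.0,.40,.60,.25,.49,2500)
cv2.imwrite("pics/g1.png",np.hstack([im,im2])[:,:800,::-1] if 0 else cv2.resize(np.vstack([im,im2]),None,fx=.6,fy=.6)[:,:,::-1])
E
```

```text
clock: 5.0
tool_pos: [0.5249, 0.0502, 0.4351]
clock: 5.67
tool_pos: [0.5024, 0.369, 0.4349]
orientation: [180.0, 0.0, 178.9]
force: [1.1, 0.5, 0.1]
opening: 0.0878
gripper_force: 0.0
clock: 6.0
tool_pos: [0.502, 0.3665, 0.3703]
orientation: [-179.7, -0.3, 178.9]
force: [0.1, -0.5, -1.7]
opening: 0.0876
gripper_force: 0.0
[0.502  0.3665 0.3703] [-179.738    -0.2794  178.8696] 6.0
```

View pics/g1.png

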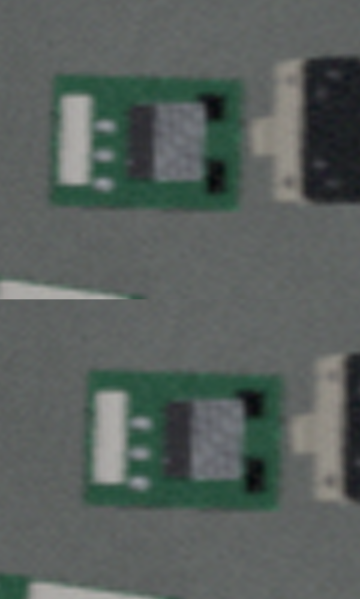

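```bash
python3 -m creep '[[[-0.02,0.02,0.1,0,1],[0,0,0.15,0,1],[0,0,0.15,0,1],[0,0,0.15,0,1],[0,0,0.15,0,1],[0,0,0.1,0,1],[0,0,0.07,0,1],[0,0,0,0,1]]]'
python3 -m creep '[[[0,0,0,0,0.2],[0,0,0,0,0.2],[0,0,0,0,0.2],[0,0,0,0,0.2],[0,0,0,0,0.2],[0,0,0,0,0.2],[0,0,0,0,0.2],[0,0,0,0,0.2]]]'
```

```text
clock: 6.72
tool_pos: [0.5071, 0.3703, 0.1989]
orientation: [-179.9, -0.1, 178.8]
force: [-0.4, 0.6, 1.2]
opening: 0.0875
gripper_force: 0.0
clock: 7.38
tool_pos: [0.5071, 0.3709, 0.2008]
orientation: [180.0, 0.0, 178.9]
force: [0.6, 0.8, -0.3]
opening: 0.0401
gripper_force: 0.0
```

```bash
python3 -m creep '[[[0,0,0.02,0,0.6],[0,0,0,0,0.5],[0,0,0,0,0],[0,0,0,0,0],[0,0,0,0,0],[0,0,0,0,0],[0,0,0,0,0],[0,0,0,0,0]]]'
```

```text
clock: 8.05
tool_pos: [0.5071, 0.3707, 0.1965]
orientation: [-180.0, -0.0, 178.9]
force: [-0.0, -0.5, -1.5]
opening: 0.0316
gripper_force: 30.0
```

```bash
python3 -m creep '[[[0,0,-0.05,0,0],[0,0,-0.15,0,0],[0,0,-0.15,0,0],[0,0,-0.15,0,0]]]' | tail -2
python3 -m creep '[[[-0.018,-0.18,0,0,0],[-0.018,-0.18,0,0,0],[-0.018,-0.18,0,0,0],[-0.018,-0.18,0,0,0],[-0.018,-0.18,0,0,0],[-0.018,-0.18,0,0,0],[-0.018,-0.18,0,0,0],[-0.012,-0.173,0,-0.022,0]]]' | tail -2
python3 -m creep '[[[0,0,0.05,0,0],[0,0,0,0,0]]]'
python3 - <<'E'
from fit import *
T=snapshot("top");S=snapshot("side");
o=telemetry.get_obs();print(o["tool_pos"],o["orientation"][2])
z=o["tool_pos"][2]-.1965
a=rect(T,z+.008,.44,.62,-.02,.20,2500);b=rect(S,z,.44,.62,-.02,.20,2500);c=rect(S,.045,.44,.62,-.02,.20,2500);d=rect(T,.045,.44,.62,-.02,.20,2500)
print(z);cv2.imwrite("pics/g2.png",cv2.resize(np.vstack([np.hstack([a,b]),np.hstack([d,c])]),None,fx=.65,fy=.65)[:,:,::-1])
E
```

```text
opening: 0.0317
gripper_force: 30.0
opening: 0.0317
gripper_force: 30.0
clock: 9.22
tool_pos: [0.5284, 0.0817, 0.2861]
orientation: [-180.0, -0.1, -179.3]
force: [-0.1, 0.9, -3.7]
opening: 0.0316
gripper_force: 30.0
[0.52904642 0.08369754 0.28702165] -179.19065299138302
0.09052164500412152
```

View pics/g2.png

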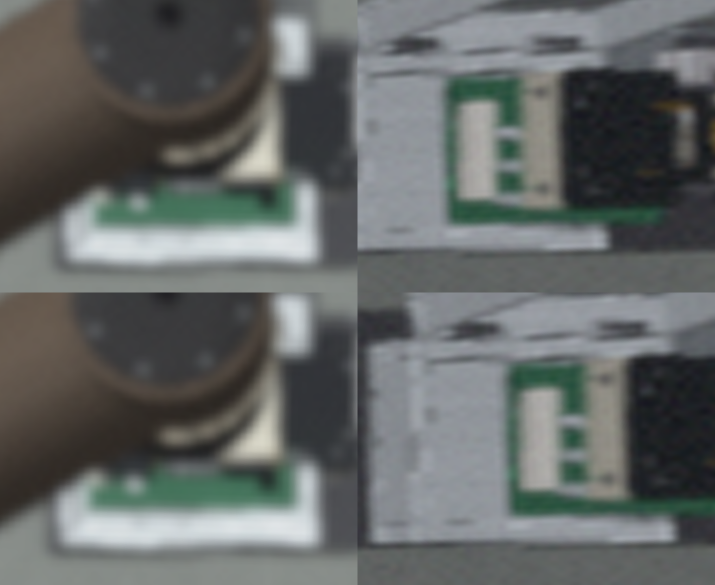

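```bash
python3 -m creep '[[[-0.008,0.015,0,0,0],[0,0,0.06,0,0],[0,0,0.06,0,0],[0,0,0.05,0,0],[0,0,0.05,0,0],[0,0,0.05,0,0],[0,0,0.04,0,0],[0,0,0.0,0,0]]]'
python3 -m creep '[[[0,0,0.01,0,0],[0,0,0.01,0,0],[0,0,0.01,0,0],[0,0,0,0,0]]]'
```

```text
clock: 9.98
tool_pos: [0.5301, 0.0867, 0.2228]
orientation: [-179.9, -0.2, -179.1]
force: [0.2, 0.5, -3.0]
opening: 0.0321
gripper_force: 30.0
clock: 10.32
tool_pos: [0.5307, 0.0867, 0.2187]
orientation: [180.0, 0.0, -179.2]
force: [0.0, 1.4, -2.8]
opening: 0.0315
gripper_force: 30.0
```

```bash
python3 -m creep '[[[0,0,0.007,0,0],[0,0,0.007,0,0],[0,0,0.007,0,0],[0,0,0.005,0,0],[0,0,0,0,0],[0,0,0,0,0]]]'
python3 -m creep '[[[0,0,0.004,0,0],[0,0,0.004,0,0],[0,0,0,0,0],[0,0,0,0,0]]]'
```

```text
clock: 10.82
tool_pos: [0.5306, 0.0867, 0.2134]
orientation: [-180.0, -0.0, -179.1]
force: [0.2, -0.3, -2.6]
opening: 0.0322
gripper_force: 30.0
clock: 11.15
tool_pos: [0.5306, 0.0867, 0.2118]
orientation: [-180.0, -0.0, -179.1]
force: [-0.4, 0.2, -2.3]
opening: 0.0314
gripper_force: 30.0
```

```bash
python3 -m creep '[[[0,0,0.004,0,0],[0,0,0,0,0],[0,0,0,0,0]]]'|sed -n '2p;4p'
python3 -m creep '[[[0,0,0.004,0,0],[0,0,0,0,0],[0,0,0,0,0]]]'|sed -n '2p;4p'
```

```text
tool_pos: [0.5307, 0.0868, 0.2114]
force: [-2.0, 0.2, 3.1]
tool_pos: [0.5307, 0.0868, 0.2114]
force: [-5.8, -0.3, 12.6]
```

```bash
python3 -m creep '[[[0,0,-0.006,0,0],[0,0,0,0,0.6],[0,0,0,0,0.6],[0,0,0,0,0.6],[0,0,0,0,0.6],[0,0,0,0,0.6]]]'
python3 -m creep '[[[0,0,-0.05,0,0.6],[0,0,-0.1,0,0.6],[0,0,-0.15,0,0.6],[0,0,-0.2,0,0.6],[0,0,-0.2,0,0],[0,0,-0.2,0,0]]]'
python3 -m creep '[[[0,0.2,-0.1,0,0],[0,0.2,0,0,0],[0,0.2,0,0,0],[0,0.2,0,0,0],[0,0.2,0,0,0],[0,0.2,0,0,0],[0,0,0,0,0]]]'
python3 - <<'E'
from fit import *
np.set_printoptions(precision=4,suppress=True)
T=snapshot("top");S=snapshot("side")
R_=(.42,.68,-.21,.20,1500)
a=rect(T,.045,*R_);b=rect(S,.045,*R_)
cv2.imwrite("pics/g3.png",cv2.resize(np.vstack([a,b]),None,fx=.75,fy=.75)[:,:,::-1])
for p in(T,S):
  for q,z in(("crank_axis",.128),("crank_grip",.128),("clamp_tip",.085),("lid_tab",.18),("hinge_line",.045),("board",.015)):
    for r in nets.landmark_of(p,q)[:3]: 
      if r["confidence"]>.4: print(q,ray(p,r["uv"],z))
E
```

```text
clock: 12.15
tool_pos: [0.5307, 0.0868, 0.2113]
orientation: [-180.0, -0.0, -179.1]
force: [-0.1, 0.3, -0.8]
opening: 0.052
gripper_force: 0.0
clock: 12.65
tool_pos: [0.5301, 0.0864, 0.3942]
orientation: [-180.0, 0.0, -179.1]
force: [1.0, 1.1, -0.3]
opening: 0.0441
gripper_force: 0.0
clock: 13.23
tool_pos: [0.5268, 0.3296, 0.4101]
orientation: [180.0, 0.0, -178.9]
force: [0.9, 0.2, -0.1]
opening: 0.0015
gripper_force: 0.0
crank_axis [ 0.5463 -0.1159  0.128 ]
crank_axis [0.5038 0.0913 0.128 ]
crank_grip [0.645  0.0889 0.128 ]
crank_grip [ 0.485  -0.1076  0.128 ]
clamp_tip [ 0.5649 -0.0102  0.085 ]
lid_tab [0.6311 0.0805 0.18  ]
hinge_line [0.589  0.0776 0.045 ]
board [0.3303 0.4369 0.015 ]
board [0.2723 0.1858 0.015 ]
board [0.7615 0.11   0.015 ]
clamp_tip [ 0.6414 -0.0036  0.085 ]
lid_tab [0.6318 0.0813 0.18  ]
hinge_line [0.602  0.0795 0.045 ]
board [0.5696 0.5629 0.015 ]
board [0.2861 0.2036 0.015 ]
board [0.7541 0.1352 0.015 ]
```

View pics/g3.png

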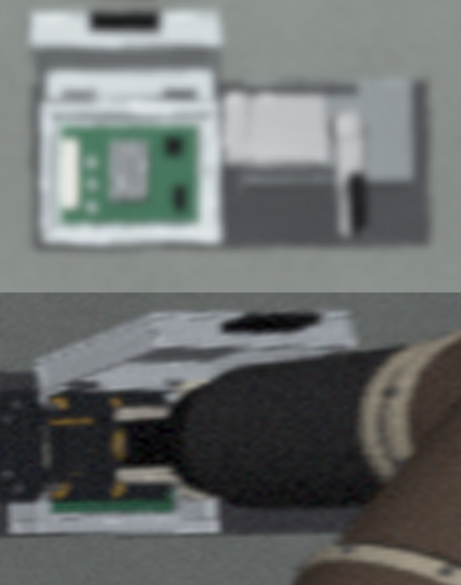

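The board lies flat and centred in the nest (green outline inside the rim at about (57–200, 125–225) in the upper half). The lid leans back about 10°. Now closing it from behind.

```bash
python3 -m creep '[[[-0.193,0,0,0,0],[-0.193,0,0,0,0],[-0.193,0,0,0,0],[-0.193,0,0,0,0],[0,-0.18,0,0,0],[0,-0.18,0,0,0],[0,-0.18,0,0,0],[0,-0.18,0,0,0]]]'|sed -n '1,2p'
python3 -m creep '[[[0,-0.18,0,0,0],[0,-0.18,0,0,0],[0,-0.18,0,0,0],[0,0,0,0,0],[0,0,0.137,0,0],[0,0,0.137,0,0],[0,0,0.137,0,0],[0,0,0,0,0]]]'
```

```text
clock: 14.6
tool_pos: [0.684, 0.1809, 0.4089]
clock: 15.27
tool_pos: [0.6835, 0.0738, 0.3217]
orientation: [-179.9, -0.5, -179.2]
force: [-1.4, -0.4, -0.6]
opening: 0.0004
gripper_force: 0.0
```

```bash
python3 -m creep '[[[0.09,0.01,0,0,0],[0.09,0.01,0,0,0],[0.09,0.01,0,0,0],[0.09,0,0,0,0],[0.09,0,0,0,0],[0.09,0,0,0,0],[0.09,0,0,0,0],[0,0,0,0,0]]]'
```

```text
clock: 15.93
tool_pos: [0.5575, 0.0785, 0.3301]
orientation: [179.9, 0.1, -179.1]
force: [-1.2, 0.1, -0.1]
opening: 0.0005
gripper_force: 0.0
```

```bash
python3 -m creep '[[[0.075,0,0.05,0,0],[0.075,0,0.05,0,0]]]'|sed -n '2p;4p'
python3 -m creep '[[[0.055,0,0.065,0,0],[0.055,0,0.065,0,0]]]'|sed -n '2p;4p'
python3 -m creep '[[[0.034,0,0.07,0,0],[0.034,0,0.06,0,0]]]'|sed -n '2p;4p'
python3 -m creep '[[[0,0,0,0,0],[0,0,0,0,0]]]'|sed -n '2p;4p'
```

```text
tool_pos: [0.5306, 0.0787, 0.3103]
force: [1.3, 1.5, 1.4]
tool_pos: [0.5079, 0.0782, 0.2834]
force: [1.5, 0.4, 0.2]
tool_pos: [0.4943, 0.078, 0.2567]
force: [2.3, -0.2, 2.1]
tool_pos: [0.4943, 0.0778, 0.2566]
force: [0.3, 1.2, 0.9]
```

```bash
python3 -m creep '[[[0,0,0.01,0,0],[0,0,0.008,0,0],[0,0,0,0,0]]]'|sed -n '2p;4p'
python3 -m creep '[[[0,0,0.005,0,0],[0,0,0,0,0]]]'|sed -n '2p;4p'
python3 -m creep '[[[0,0,0.005,0,0],[0,0,0,0,0]]]'|sed -n '2p;4p'
```

```text
tool_pos: [0.4946, 0.0779, 0.2534]
force: [-0.4, 0.5, 3.7]
tool_pos: [0.4946, 0.0779, 0.2533]
force: [-4.3, 1.6, 15.0]
tool_pos: [0.4945, 0.0779, 0.2532]
force: [-8.6, 0.0, 24.9]
```

```bash
python3 -m creep '[[[0,0,-0.05,0,0],[0,0,-0.15,0,0],[0,0,-0.2,0,0],[0,0,-0.2,0,0],[0,0,-0.15,0,0],[0.036,-0.185,0,0,0],[0.036,-0.185,0,0,0],[0.036,-0.185,0,0,0]]]'|sed -n '2p'
python3 -m creep '[[[0.036,-0.185,0,0,0],[0.036,-0.185,0,0,0],[0.036,-0.185,0,0,0],[0.036,-0.185,0,0,0],[0.036,-0.185,0,0,0],[0.036,-0.185,0,0,0],[0.036,-0.185,0,0,0],[0.036,-0.185,0,0,0]]]'|sed -n '2p'
python3 -m creep '[[[0.036,-0.185,0,0,0.5],[0.036,-0.185,0,-0.079,0.5],[0,0,0,-0.079,0.5],[0,0,0,-0.079,0.5],[0,0,0,-0.079,0.5],[0,0,0,-0.079,0.5],[0,0,0,-0.079,0.5],[0,0,0,-0.079,0.5]]]'|sed -n '2,3p'
python3 - <<'E'
from fit import *
np.set_printoptions(precision=4,suppress=True)
T=snapshot("top");S=snapshot("side")
R_=(.42,.68,-.21,.20,1500)
a=rect(T,.075,*R_);b=rect(S,.075,*R_);c=rect(T,.151,.42,.68,-.21,0,1500);d=rect(S,.151,.42,.68,-.21,0,1500)
cv2.imwrite("pics/g4.png",cv2.resize(np.hstack([np.vstack([a,b]),np.vstack([c,d])]),None,fx=.76,fy=.76)[:,:,::-1])
for p in(T,S):
  for q,z in(("crank_axis",.128),("crank_grip",.128),("clamp_tip",.085),("lid_tab",.06)):
    for r in nets.landmark_of(p,q)[:2]: 
      if r["confidence"]>.4: print(q,ray(p,r["uv"],z))
  for r in nets.masks_of(p,"crank_grip")[:2]:
    print("mask",r["confidence"],r["uv"],ray(p,r["uv"],.128),r["region"].sum())
E
```

```text
tool_pos: [0.4734, -0.0347, 0.4017]
tool_pos: [0.4198, -0.3328, 0.4011]
tool_pos: [0.4076, -0.4033, 0.4008]
orientation: [-180.0, 0.0, -129.4]
crank_axis [ 0.5564 -0.1104  0.128 ]
crank_grip [ 0.4874 -0.1022  0.128 ]
lid_tab [0.6015 0.0903 0.06  ]
lid_tab [0.4429 0.0901 0.06  ]
mask 0.72 [356.8, 195.6] [ 0.5127 -0.1045  0.128 ] 149
mask 0.28 [305.1, 197.4] [0.5107 0.0842 0.128 ] 1521
crank_axis [ 0.5552 -0.0996  0.128 ]
crank_grip [ 0.4869 -0.0984  0.128 ]
clamp_tip [ 0.5505 -0.0047  0.085 ]
lid_tab [0.4504 0.0782 0.06  ]
```

View pics/g4.png

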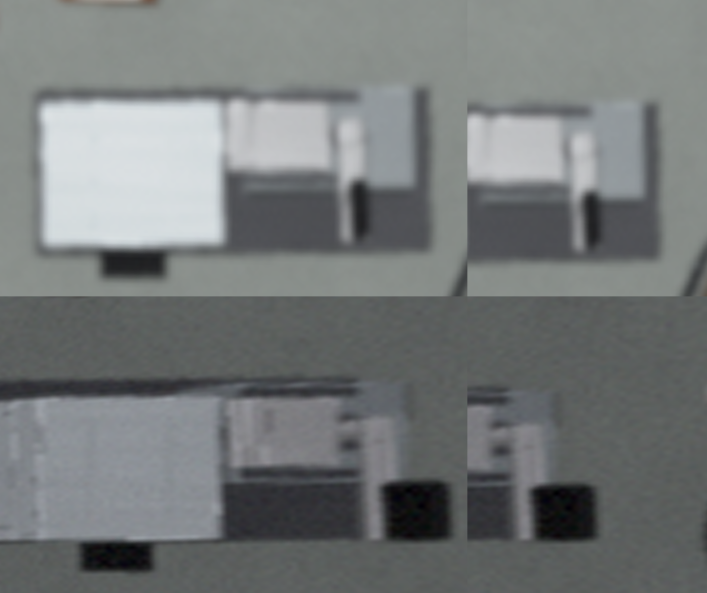

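```bash
python3 -m creep '[[[0,0,0,-0.0795,0.7],[0,0,0,-0.0795,0.7],[0,0,0,-0.0795,0.7],[0,0,0,-0.0795,0.7],[0,0,0,-0.0795,0.7],[0,0,0,-0.0795,0.7],[0,0,0,-0.0795,0.7],[0,0,0,-0.0795,0.7]]]'|sed -n '2,3p'
python3 -m creep '[[[0,0,0,-0.0795,0.7],[0,0,0,-0.0795,0.7],[0,0,0,-0.0795,0.7],[0,0,0,-0.0795,0.7],[0,0,0,-0.0795,0.7],[0,0,0,-0.0795,0.7],[0,0,0,-0.0795,0.7],[0,0,0,-0.0795,0.7]]]'|sed -n '2,3p'
python3 -m creep '[[[0,0,0,-0.0795,0.7],[0,0,0,-0.0795,0.7],[0,0,0,0,0.7]]]'|sed -n '2,3p'
```

```text
tool_pos: [0.4076, -0.4029, 0.4003]
orientation: [180.0, 0.0, -72.2]
tool_pos: [0.4076, -0.4029, 0.4003]
orientation: [-180.0, 0.0, -14.9]
tool_pos: [0.4076, -0.4029, 0.4003]
orientation: [180.0, 0.0, -0.6]
```

```bash
python3 -m creep '[[[0.049,-0.186,0,0,0.7],[0.049,-0.186,0,0,0.7],[0.049,-0.186,0,0,0.7],[0.049,-0.186,0,0,0.7],[0.049,-0.186,0,0,0.7],[0.049,-0.186,0,0,0.7],[0.049,-0.186,0,0,0.7],[0.049,-0.186,0,0,0.7]]]'|sed -n '2,3p'
python3 -m creep '[[[0,0,0,0,0.7]]]'|sed -n '2,3p'
```

```text
tool_pos: [0.491, -0.1048, 0.4007]
orientation: [-180.0, -0.0, -1.3]
tool_pos: [0.4924, -0.102, 0.4007]
orientation: [-180.0, -0.1, -1.0]
```

```bash
python3 -m creep '[[[-0.022,0.015,0.1,0,0.7],[0,0,0.12,0,0.7],[0,0,0.12,0,0.7],[0,0,0.12,0,0.7],[0,0,0.08,0,0.7],[0,0,0,0,0.7],[0,0,0,0,0.7]]]'|sed -n '2,4p'
python3 -m creep '[[[0,0,0,0,0],[0,0,0,0,0],[0,0,0,0,0],[0,0,0,0,0],[0,0,0,0,0],[0,0,0,0,0],[0,0,0,0,0],[0,0,0,0,0]]]'
```

```text
tool_pos: [0.4865, -0.1097, 0.2921]
orientation: [180.0, 0.1, -1.1]
force: [0.5, -0.6, 1.2]
clock: 23.37
tool_pos: [0.4865, -0.1095, 0.2924]
orientation: [-180.0, -0.0, -1.0]
force: [-1.9, 4.3, 2.6]
opening: 0.0151
gripper_force: 29.9
```

```bash
cat > st.py <<'E'
from h import *
o=telemetry.get_obs();Rm=R.from_euler("xyz",o["orientation"],degrees=True).as_matrix()
y=np.radians(o["orientation"][2]);p=o["tool_pos"]
print("t%.2f"%o["clock"],"F_tool",np.round(Rm.T@o["force"],1),"M",np.round(o["moment"],2),"p",np.round(p,4),"yaw %.1f"%o["orientation"][2],"J",np.round(o["joint_pos"][[0,5]],0),"axis",np.round(p[:2]+.07*np.array([np.cos(y),np.sin(y)]),4),"op %.4f"%o["opening"])
E
python3 -m creep '[[[0.001,-0.018,0,0.033,0],[0.001,-0.018,0,0.033,0],[0.001,-0.018,0,0.033,0],[0.001,-0.018,0,0.033,0]]]'>/dev/null; python3 st.py
python3 -m creep '[[[0.002,-0.036,0,0.0667,0],[0.002,-0.036,0,0.0667,0],[0.002,-0.036,0,0.0667,0],[0.002,-0.036,0,0.0667,0]]]'>/dev/null; python3 st.py
```

```text
t23.70 F_tool [-11.   -4.7 -10.4] M [2.24 3.3  0.56] p [ 0.4875 -0.0949  0.2924] yaw -12.9 J [12. 65.] axis [ 0.5557 -0.1106] op 0.0153
t24.03 F_tool [-29.9  -2.  -21.6] M [6.68 8.   0.58] p [ 0.4978 -0.0682  0.2922] yaw -37.1 J [15. 38.] axis [ 0.5536 -0.1105] op 0.0158
```

```bash

python3 -m creep '[[[-0.006,0,0,-0.026,0],[0,0,0,-0.026,0],[0,0,0,0,0]]]'>/dev/null; python3 st.py
```

```text
t24.28 F_tool [-17.1  -6.3 -10.9] M [4.84 4.31 0.3 ] p [ 0.4982 -0.0675  0.2923] yaw -32.0 J [15. 43.] axis [ 0.5575 -0.1046] op 0.0140
```

```bash

python3 -m creep '[[[-0.006,0,0,0,0],[0.002,-0.0365,0,0.0667,0],[0.002,-0.0365,0,0.0667,0],[0.002,-0.0365,0,0.0667,0],[0.002,-0.0365,0,0.0667,0]]]'>/dev/null; python3 st.py
```

```text
t24.70 F_tool [-17.2  -1.9  -6.7] M [5.35 2.59 0.47] p [ 0.5183 -0.0454  0.2923] yaw -56.4 J [17. 17.] axis [ 0.557  -0.1038] op 0.0141
```

```bash

python3 -m creep '[[[-0.003,-0.0365,0,0.0667,0],[0.002,-0.0365,0,0.0667,0],[0.002,-0.0365,0,0.0667,0],[0.002,-0.0365,0,0.0667,0],[0.002,-0.0365,0,0.0667,0],[0.002,-0.0365,0,0.0667,0]]]'>/dev/null; python3 st.py
python3 -m creep '[[[0.002,-0.0365,0,0.0667,0],[0.002,-0.0365,0,0.0667,0],[0.002,-0.0365,0,0.0667,0],[0.002,-0.0365,0,0.0667,0],[0.002,-0.0365,0,0.0667,0],[0.002,-0.0365,0,0.0667,0]]]'>/dev/null; python3 st.py
```

```text
t25.20 F_tool [-15.9  -1.5   0.4] M [ 5.11 -0.22  0.38] p [ 0.5612 -0.0322  0.2924] yaw -92.4 J [ 17. -19.] axis [ 0.5583 -0.1021] op 0.0139
t25.70 F_tool [-15.5   1.    6.7] M [ 4.27 -3.15  0.24] p [ 0.6033 -0.0471  0.2925] yaw -128.4 J [ 14. -52.] axis [ 0.5598 -0.1019] op 0.0136
```

```bash

python3 -m creep '[[[-0.002,-0.0365,0,0.0667,0],[0.002,-0.0365,0,0.0667,0],[0.002,-0.0365,0,0.0667,0],[0.002,-0.0365,0,0.0667,0],[0.002,-0.0365,0,0.0667,0],[0.002,-0.0365,0,0.0667,0],[0.002,-0.0365,0,0.0667,0],[0.002,-0.0365,0,0.0667,0]]]'>/dev/null; python3 st.py
python3 -m creep '[[[-0.002,-0.0365,0,0.0667,0],[0.002,-0.0365,0,0.0667,0],[0.002,-0.0365,0,0.0667,0],[0.002,-0.0365,0,0.0667,0],[0.002,-0.0365,0,0.0667,0],[0.002,-0.0365,0,0.0667,0],[0.002,-0.0365,0,0.0667,0],[0,0,0,0,0]]]'>/dev/null; python3 st.py
```

```text
t26.37 F_tool [-17.7  -0.3  11.8] M [-0.01 -5.65  0.27] p [ 0.6313 -0.0986  0.2925] yaw -176.4 J [  9. -95.] axis [ 0.5614 -0.103 ] op 0.0140
t27.03 F_tool [-20.1   0.1  11.9] M [-4.48 -5.43 -0.29] p [ 0.6158 -0.1494  0.2925] yaw 141.4 J [   4. -133.] axis [ 0.5611 -0.1057] op 0.0140
```

```bash

python3 -m creep '[[[0,-0.0365,0,0.0667,0],[0.002,-0.0365,0,0.0667,0],[0.002,-0.0365,0,0.0667,0],[0.002,-0.0365,0,0.0667,0],[0.002,-0.0365,0,0.0667,0],[0,0,0,0,0]]]'>/dev/null; python3 st.py
python3 -m creep '[[[0,0,0,0,0.7],[0,0,0,0,0.7],[0,0,0,0,0.7],[0,0,0,0,0.7],[0,0,0,0,0.7],[0,0,0,0,0.7]]]'>/dev/null; python3 st.py
```

```text
t27.53 F_tool [-19.2   3.9  10. ] M [-6.19 -3.49 -0.48] p [ 0.5855 -0.1716  0.2925] yaw 111.3 J [   2. -161.] axis [ 0.56   -0.1064] op 0.0140
t28.03 F_tool [ 0.3 -0.   1. ] M [-0.15  0.07 -0.03] p [ 0.5846 -0.1687  0.2923] yaw 111.8 J [   2. -161.] axis [ 0.5586 -0.1037] op 0.0482
```

```bash

python3 -m creep '[[[0,0,-0.15,0,0.7],[0,0,-0.15,-0.0,0.7],[0,0,0,-0.0795,0.7],[0,0,0,-0.0795,0.7],[0,0,0,-0.0795,0.7],[0,0,0,-0.0795,0.7],[0,0,0,-0.0795,0.7],[0,0,0,-0.0795,0.7]]]'>/dev/null
python3 -m creep '[[[0,0,0,-0.0795,0.7],[0,0,0,-0.0795,0.7],[0,0,0,-0.0795,0.7],[0,0,0,-0.0795,0.7],[0,0,0,-0.0795,0.7],[0,0,0,-0.0795,0.7],[0,0,0,-0.0795,0.7],[0,0,0,-0.0795,0.7]]]'>/dev/null
python3 -m creep '[[[0,0,0,-0.0795,0.7],[0,0,0,-0.0795,0.7],[0,0,0,-0.0795,0.7],[0,0,0,-0.0795,0.7],[0,0,0,-0.0795,0.7],[0,0,0,-0.0795,0.7],[0,0,0,-0.0795,0.7],[0,0,0,-0.0795,0.7]]]'>/dev/null
python3 -m creep '[[[0,0,0,-0.0795,0.7],[0,0,0,-0.005,0.7],[0,0,0,0,0.7]]]'>/dev/null; python3 st.py
```

```text
t30.28 F_tool [-0.9  0.7 -0. ] M [ 0.04  0.09 -0.  ] p [ 0.5845 -0.1688  0.3523] yaw -83.4 J [2. 4.] axis [ 0.5925 -0.2384] op 0.0615
```

```bash

python3 -m creep '[[[0,0,0,-0.075,0.7],[0,0,0,-0.075,0.7],[0,0,0,-0.015,0.7],[0,0,0,0,0.7]]]'>/dev/null; python3 st.py
python3 -m creep '[[[0,0,0.1,0,0.7],[0,0,0.1,0,0.7],[0,0,0.1,0,0.7],[0,0,0,0,0.7]]]'>/dev/null; python3 st.py
python3 -m creep '[[[0,0,0,0,0],[0,0,0,0,0],[0,0,0,0,0],[0,0,0,0,0],[0,0,0,0,0],[0,0,0,0,0],[0,0,0,0,0],[0,0,0,0,0]]]'>/dev/null; python3 st.py
```

```text
t30.62 F_tool [0.7 1.5 0.6] M [0.02 0.11 0.04] p [ 0.5845 -0.1689  0.3523] yaw -68.6 J [ 2. 19.] axis [ 0.61   -0.2341] op 0.0612
t30.95 F_tool [-0.3  1.   1.3] M [0.02 0.32 0.05] p [ 0.583  -0.1688  0.2884] yaw -68.8 J [ 2. 19.] axis [ 0.6084 -0.2341] op 0.0615
t31.62 F_tool [-1.  -0.9 -0.7] M [ 0.27 -0.02 -0.43] p [ 0.5846 -0.169   0.2926] yaw -68.4 J [ 2. 19.] axis [ 0.6103 -0.2341] op 0.0137
```

```bash

python3 -m creep '[[[-0.002,0.0365,0,0.0667,0],[-0.002,0.0365,0,0.0667,0],[-0.002,0.0365,0,0.0667,0],[-0.002,0.0365,0,0.0667,0],[-0.002,0.0365,0,0.0667,0],[-0.002,0.0365,0,0.0667,0]]]'>/dev/null; python3 st.py
python3 -m creep '[[[-0.002,0.0365,0,0.0667,0],[-0.002,0.0365,0,0.0667,0],[-0.002,0.0365,0,0.0667,0],[-0.002,0.0365,0,0.0667,0],[-0.002,0.0365,0,0.0667,0],[-0.002,0.0365,0,0.0667,0]]]'>/dev/null; python3 st.py
```

```text
t32.12 F_tool [-5.8 -3.   2.2] M [ 1.43 -1.24  0.03] p [ 0.542  -0.1712  0.2925] yaw -104.7 J [  2. -17.] axis [ 0.5242 -0.2389] op 0.0137
t32.62 F_tool [-6.6 -4.2  4.9] M [ 0.44 -2.22  0.03] p [ 0.506  -0.1479  0.2925] yaw -140.7 J [  5. -56.] axis [ 0.4518 -0.1922] op 0.0141
```

```bash

python3 -m creep '[[[-0.002,0.0365,0,0.0667,0],[-0.002,0.0365,0,0.0667,0],[-0.002,0.0365,0,0.0667,0],[-0.002,0.0365,0,0.0667,0],[-0.002,0.0365,0,0.0667,0],[-0.002,0.0365,0,0.0667,0],[-0.002,0.0365,0,0.0667,0],[-0.002,0.0365,0,0.0667,0]]]'>/dev/null; python3 st.py
python3 -m creep '[[[-0.001,0.018,0,0.0333,0],[-0.001,0.018,0,0.0333,0],[-0.001,0.018,0,0.0333,0],[-0.001,0.018,0,0.0333,0]]]'>/dev/null; python3 st.py
python3 -m creep '[[[-0.001,0.018,0,0.0333,0],[-0.001,0.018,0,0.0333,0]]]'>/dev/null; python3 st.py
```

```text
t33.28 F_tool [-11.9  -5.2  10.3] M [-2.29 -3.29 -0.07] p [ 0.4914 -0.0934  0.2925] yaw 171.3 J [  12. -111.] axis [ 0.4222 -0.0827] op 0.0137
t33.62 F_tool [-8.3 -2.   5.5] M [-1.7  -2.2   0.09] p [ 0.4951 -0.0798  0.2925] yaw 159.4 J [  13. -124.] axis [ 0.4296 -0.0552] op 0.0139
t33.78 F_tool [-6.2 -0.8  5.1] M [-1.47 -1.88  0.11] p [ 0.4981 -0.0732  0.2925] yaw 153.4 J [  14. -131.] axis [ 0.4355 -0.0419] op 0.0139
```

```bash

python3 -m creep '[[[-0.001,0.018,0,0.0333,0],[-0.001,0.018,0,0.0333,0],[-0.001,0.018,0,0.0333,0],[-0.001,0.018,0,0.0333,0]]]'>/dev/null; python3 st.py
for i in 1; do python3 -m creep '[[[-0.0005,0.012,0,0.0222,0],[-0.0005,0.012,0,0.0222,0]]]'>/dev/null; python3 st.py; done
python3 -m creep '[[[-0.0005,0.012,0,0.0222,0]]]'>/dev/null; python3 st.py
```

```text
t34.12 F_tool [-4.7  0.3  3.2] M [-0.92 -1.16  0.31] p [ 0.5059 -0.0612  0.2925] yaw 141.5 J [  15. -144.] axis [ 0.4511 -0.0176] op 0.0138
t34.28 F_tool [-2.7  0.8  2.3] M [-0.66 -1.    0.28] p [ 0.509  -0.0577  0.2925] yaw 137.5 J [  16. -148.] axis [ 0.4574 -0.0104] op 0.0141
t34.37 F_tool [-2.8  0.9  1.9] M [-0.54 -0.86  0.34] p [ 0.5106 -0.0559  0.2925] yaw 135.5 J [  16. -150.] axis [ 0.4607 -0.0069] op 0.0136
```

```bash

python3 -m creep '[[[-0.0005,0.012,0,0.0222,0]]]'>/dev/null; python3 st.py
python3 -m creep '[[[-0.0005,0.012,0,0.0222,0]]]'>/dev/null; python3 st.py
python3 -m creep '[[[-0.0005,0.012,0,0.0222,0]]]'>/dev/null; python3 st.py
python3 -m creep '[[[-0.0005,0.012,0,0.0222,0]]]'>/dev/null; python3 st.py
```

```text
t34.45 F_tool [-2.9 -0.2  2.1] M [-1.4  -0.21  0.37] p [ 0.5123 -0.0543  0.2925] yaw 133.5 J [  16. -152.] axis [ 0.4641 -0.0035] op 0.0135
t34.53 F_tool [ -9.3 -16.3  -4.9] M [-5.7   1.75  0.75] p [ 0.5131 -0.0538  0.2924] yaw 131.6 J [  16. -154.] axis [ 0.4666 -0.0014] op 0.0141
t34.62 F_tool [-12.1 -22.   -8.1] M [-8.3   3.05  0.76] p [ 0.5138 -0.0534  0.2924] yaw 129.6 J [  16. -157.] axis [0.4693 0.0005] op 0.0146
t34.70 F_tool [-16.  -28.8 -11.7] M [-10.57   4.52   0.86] p [ 0.5146 -0.0531  0.2923] yaw 127.6 J [  16. -159.] axis [0.4719 0.0024] op 0.0155
```

```bash

python3 -m creep '[[[0,0,0,0,0.7],[0,0,0,0,0.7],[0,0,0,0,0.7],[0,0,0,0,0.7],[0,0,0,0,0.7],[0,0,0,0,0.7]]]'>/dev/null; python3 st.py
python3 -m creep '[[[0,0,-0.1,0,0.7],[0,0,-0.15,0,0.7],[0,0,-0.15,0,0.7],[0,0,-0.15,0,0.7]]]'>/dev/null; python3 st.py
```

```text
t35.20 F_tool [-0.2  0.   0. ] M [-0.08  0.01 -0.03] p [ 0.5175 -0.0495  0.2924] yaw 127.6 J [  16. -159.] axis [0.4748 0.0059] op 0.0497
t35.53 F_tool [0.2 1.3 0. ] M [-0.07 -0.18 -0.03] p [ 0.5172 -0.0496  0.4035] yaw 127.6 J [  16. -159.] axis [0.4745 0.0059] op 0.0613
```

```bash

python3 -m creep '[[[-0.13,-0.149,0,0,0.7],[-0.13,-0.149,0,0,0.7],[-0.13,-0.149,0,0,0.7],[-0.13,-0.149,0,0,0.7],[-0.13,-0.149,0,0,0.7],[-0.13,-0.149,0,0,0.7],[-0.13,-0.149,0,0,0.7],[-0.13,-0.149,0,0,0.7]]]'>/dev/null; python3 st.py
python3 - <<'E'
from fit import *
np.set_printoptions(precision=4,suppress=True)
T=snapshot("top");S=snapshot("side")
R_=(.40,.68,-.21,.20,1500)
a=rect(T,.093,*R_);b=rect(S,.093,*R_)
cv2.imwrite("pics/g5.png",cv2.resize(np.vstack([a,b]),None,fx=.7,fy=.7)[:,:,::-1])
for p in(T,S):
  for q,z in(("crank_grip",.128),("clamp_tip",.085),("lid_tab",.06)):
    for r in nets.landmark_of(p,q)[:2]: 
      if r["confidence"]>.3: print(q,ray(p,r["uv"],z))
E
```

```text
t36.20 F_tool [-0.6  1.2  0.6] M [-0.05 -0.19  0.03] p [ 0.4547 -0.3616  0.4025] yaw 127.6 J [ -19. -123.] axis [ 0.412  -0.3062] op 0.0614
crank_grip [ 0.5063 -0.0496  0.128 ]
clamp_tip [0.5557 0.0314 0.085 ]
lid_tab [0.4442 0.0802 0.06  ]
crank_grip [ 0.5072 -0.052   0.128 ]
clamp_tip [0.5653 0.014  0.085 ]
lid_tab [0.456  0.0851 0.06  ]
lid_tab [ 0.5759 -0.008   0.06  ]
```

View pics/g5.png

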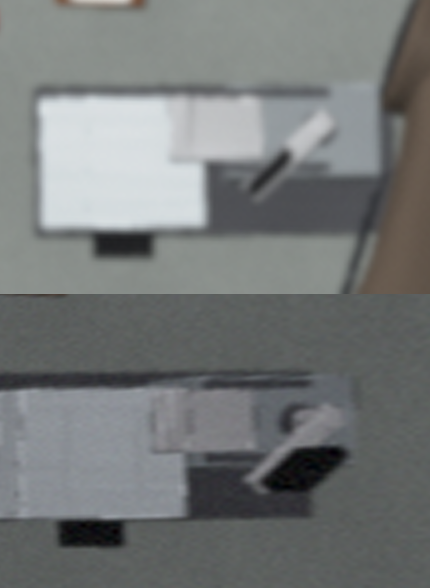

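The clamp tip is at u≈170 in the top view, which is y≈0.038. Full travel calls for about 0.039, so it is out over the shut lid, and the crank met a clear force jump at its stop. Handing in.

```bash
python3 -c "
from plant import workorder
print(workorder.close_job())"
```

```text
the job is handed in; nothing more can be done
None
```

The job is handed in: the board is flat in the nest, the lid is shut, and the crank is wound clockwise to its end stop with the clamp fully out over the lid; it took about 36 s, but no verdict came back.

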